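Pack the graduated snack tins and the carton into their trays

TASK

Pack up the snack kit. Stack the three open steel tins in the tray with the round well, one at a time from the bottom up: the largest down in the well, the middle-sized on it, then the smallest, each foot down inside the mouth below, and finish with the steel lid on the smallest tin. Put the closed cardboard carton down flat in the well of the tray with the oblong well, before or after the tins, and leave the phone and the mug where they are.

Things in the scene. Friction and masses are not known exactly. Their poses are not given: they have to be found in the camera images.
- large_tin_center (a point): Largest open steel tin, upright: diameter 70 mm, 54 mm high, flat bottom, no foot. Inward rim round a mouth 50 mm across. About 160 g. This point: on the axis, 27 mm above the bottom (half-way up); z along the axis. The round well leaves it 6 mm all round. Grip across the diameter in the upper half, so that the fingertips stay above the tray.
- medium_tin_center (a point): Middle-sized open steel tin, upright: diameter 62 mm, 47 mm high in all, on a narrower foot (diameter 42 mm, 7 mm high, tapered to 36 mm). The foot enters the largest tin's mouth (4 mm clearance all round), the shoulder rests on that rim. Own mouth 41 mm across. About 120 g. This point: on the axis, 23.5 mm above the foot's bottom (half-way up). Grip the upper half.
- small_tin_center (a point): Smallest open steel tin, upright: diameter 53 mm, 43 mm high in all, on a narrower foot (diameter 33 mm, 7 mm high, tapered to 27 mm). The foot enters the middle-sized tin's mouth (4 mm clearance all round), the shoulder rests on that rim. Own mouth 31 mm across. About 90 g. This point: on the axis, 21.5 mm above the foot's bottom (half-way up). Grip the upper half.
- lid_knob (a point): Steel lid, upright: disc of diameter 43 mm, 5 mm thick, a black round knob on top (diameter 18 mm, 26 mm high) and a foot below (diameter 23 mm, 7 mm high, tapered to 18 mm), 38 mm high in all. The foot enters the smallest tin's mouth (4 mm clearance all round). About 60 g. This point: the middle of the knob, 25 mm above the foot's bottom, 13 mm above the disc.
- carton_center (a point): Closed cardboard carton with a white paper band, standing flat: 40 mm along its x, 60 mm along its y, 50 mm high. About 100 g. This point is its centre, 25 mm above the bottom. It goes into the oblong well (either way round), which leaves 7 mm on every side. Grip it across the 40 mm in its upper half.
- round_tray: Fixed square pale wooden tray, 120 x 120 mm, 14 mm high, with one round well in its middle: diameter 82 mm, 8 mm deep, its floor 6 mm above the table. Origin at the centre of the underside, on the table; z up.
- oblong_tray: Fixed square pale wooden tray, 120 x 120 mm, 14 mm high, with one oblong well in its middle: 54 mm along its x, 74 mm along its y, 8 mm deep, its floor 6 mm above the table. Origin at the centre of the underside, on the table; z up.
- phone: Bystander: black phone lying flat between the trays, 146 mm along its x, 71 mm along its y, 8 mm thick; origin at the centre of its underside. Leave it alone.
- mug: Bystander: empty steel mug standing upright off to the robot's left, diameter 62 mm, 70 mm high, handle towards its own +y reaching 68 mm from its axis; origin at the centre of its underside. Leave it alone.
Things that resemble listed ones, but are neither listed nor needed, are in the scene too. Leave any yellow look-alike of the part that bears lid_knob alone.

How it is judged:
By the outcome, as a careful person would: the job done as asked, in the order asked, and still so for the second after the job is handed in, with the robot touching nothing.
It also fails if it takes over 106 s, if anything falls off the work surface, if the arm or the gripper's body presses on something with over 40 N, if the wrist force passes 120 N, or if a joint passes its speed limit or range.

ROBOT

A 6-joint arm with a two-finger parallel gripper is mounted at the origin on the work surface. World frame = base frame: x ahead of the robot, y to its left, z up, the work surface at z = 0. Lengths are in m, angles in rad, forces in N, time in s.
With the tool pointing down it reaches from about 0.3 to 1 m from the base axis. Payload 5.1 kg.
Tool frame: the origin (TCP) lies midway between the tips of the shut fingers; the grasp point (between the pads) lies 19 mm behind it (arm.pinch_z is the distance from the TCP to the grasp point, in m); z points along the fingers, y is the direction in which the jaws open and shut (so a half turn about z gives the same grasp; the last joint's range is limited). The gripper opens to 95 mm and grips with 3 to 60 N. Pads are 20 mm wide; open, the fingers measure 119 mm over their backs; the gripper's body (75 mm by 180 mm) begins 59 mm behind the grasp point.
Start: joints at [-1.362, 0.124, 1.65, -0, 1.367, -0.083], TCP at [0.187, -0.623, 0.215] pointing down, gripper open.
Joint ranges: [-2.61, 2.61], [-1.02, 2.33], [0.03, 2.71], [-1.35, 4.49], [0.32, 2.68], [-2.91, 2.91]. Speed limits (rad/s): [2.57, 2.57, 3.14, 3.14, 3.14, 3.14].

INTERFACE

Orientations are given as a unit quaternion [x, y, z, w].
In Python, from bench import read_state, optics, job, arm gives the robot as it stands.
- The arm moves only by the tool step_arm, never from a script. Its argument "moves" is one flat list of numbers, 5 for each row, row after row: the opening in per cent of the stroke, from 0 (shut) to 100 (fully open), then the shift along the tool's x, y, z in cm, then the turn about the tool's z in degrees. In form: [grip, dx, dy, dz, roll, grip, dx, dy, dz, roll, ...]. A call has 1 to 12 rows; each row is the pose to reach, as a shift and turn from the pose measured when the call began, along the tool's axes at that moment; what a row does not reach only later rows make up. A row lasts 1/10 s, in which the tool goes at most 50 mm and 8.59 degrees, less where a joint would pass 70% of its speed; a pose out of reach is approached as far as the arm can. A call with a gripper value outside its range is refused whole. The fingers move at their own pace and stop on an object; "newtons" is the grip in N (left out, the last holds). Time passes only in rows, so rows that repeat a pose let the fingers close. It gives the time, the measured TCP pose, the force and the opening at its end, in the units of the state.
- read_state(): the state, without advancing time (a new reading comes with each control period).
- optics.snapshot(name): name is "scene" or "top"; returns a dict with "frame" (384x512x3 uint8, red, green, blue), "range_z" (384x512 float32, m along the optical axis (not along the pixel's ray), 0 where there is no reading), "mtx" (3x3 intrinsics, pixels), "dist" ([k1, k2, p1, p2, k3] as OpenCV has them; the pictures are not rectified), "world_from_camera" (4x4, takes a point from camera to world coordinates). Camera axes: x right, y up, looking along -z (the intrinsics and any distortion apply to the point x, -y, -z); pixel columns grow to the right and rows downward; lengths in m; the calibration is good to about 2 mm. A picture is of the moment at which its call begins.
- job.finish_job(): hands the job in, once; it reports no verdict.
The state is a dict: "time": time; "q": joint angles; "qvel": joint speeds; "joint_efforts": joint torques, N m; "position": TCP position; "orientation": TCP orientation; "wrist_force": force on the tool from outside, world axes, zero at the start; "torque": the same for the moment, N m; "finger_gap": finger opening in m.
Only numpy, scipy, OpenCV 4.12 (cv2) and the standard library are available. Lean on these libraries where they do the work, as an engineer would, in place of code of your own. Each camera call takes 0.05 s, during which the arm holds its last target. There are 200 camera calls.

## Working session

There is one attempt and no reset: what is moved stays moved. The work goes in short steps, Python scripts to look and compute and a tool call to move; the robot and the scene stay as the last step left them, time stands still between calls to the robot, and variables do not carry over. Pictures are saved under pics/ and viewed, on a budget of 14 in all, crops included, one or two more only if the job needs it, and the job is handed in when it is done.

Besides the shell and the picture viewer there is one more tool, called in YAML: its name, and indented under it one key for each argument. step_arm: Moves the arm, as the interface text tells. Its arguments: {"type":"object","properties":{"moves":{"type":"array","items":{"type":"number"}},"newtons":{"type":"number"}},"required":["moves"]}

```bash
mkdir -p pics; ls
python3 - <<'E'
from bench import read_state, optics, job, arm
import cv2,pickle
s=read_state();print(s); print(arm.pinch_z)
for n in("scene","top"):
    d=optics.snapshot(n);pickle.dump(d,open(n+'.pkl','wb'))
    print(n,d['mtx'],d['dist'],d['world_from_camera'])
    cv2.imwrite(f'pics/{n}0.png',cv2.resize(d['frame'][:,:,::-1],(800,600),interpolation=cv2.INTER_CUBIC))
E
```

```text
pics
{'time': 0.0, 'q': array([-1.36158473e+00,  1.24502803e-01,  1.65168545e+00,  5.28653074e-06,
        1.36745968e+00, -8.26036636e-02]), 'qvel': array([ 1.80736283e-05, -5.96891724e-04, -2.73400830e-04,  1.92058190e-04,
        8.98121571e-05,  1.51630280e-04]), 'joint_efforts': array([-1.16021433e-04, -4.17601383e+01, -3.59931636e+01,  7.74948578e-02,
        4.91531426e-02, -1.57502468e-04]), 'position': array([ 0.18683747, -0.62190154,  0.21338176]), 'orientation': array([ 9.89373908e-01,  1.45389869e-01, -6.24272069e-05, -1.02574587e-03]), 'wrist_force': array([-0.54848685,  0.15327744, -0.27123433]), 'torque': array([-0.04449025, -0.05858876,  0.00012986]), 'finger_gap': 0.09512301353061374}
0.0188
scene [[401.22593741   0.         262.96720695]
 [  0.         401.22593741 193.42947284]
 [  0.           0.           1.        ]] [-0.11146973  0.          0.          0.          0.        ] [[ 0.61430796 -0.58672192  0.52762025  1.11907074]
 [ 0.78894869  0.44516156 -0.42354593 -0.39965651]
 [ 0.01362743  0.67645294  0.73635977  0.90662793]
 [ 0.          0.          0.          1.        ]]
top [[377.13855796   0.         258.31477207]
 [  0.         377.13855796 196.1726934 ]
 [  0.           0.           1.        ]] [0.03302226 0.         0.         0.         0.        ] [[-0.01626018  0.99850894 -0.05211053  0.45944107]
 [-0.99972521 -0.01535564  0.01771181  0.07048682]
 [ 0.01688521  0.05238421  0.99848424  0.936285  ]
 [ 0.          0.          0.          1.        ]]
```

View pics/top0.png

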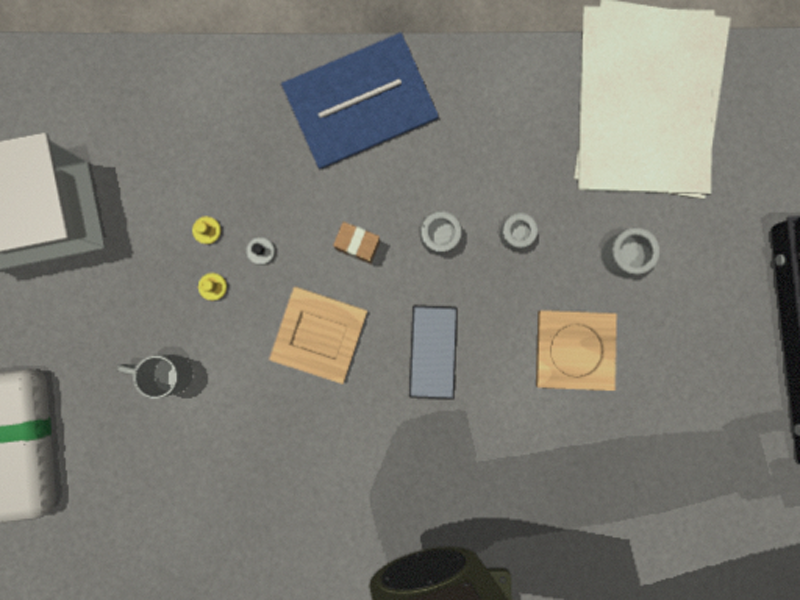

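View pics/scene0.png

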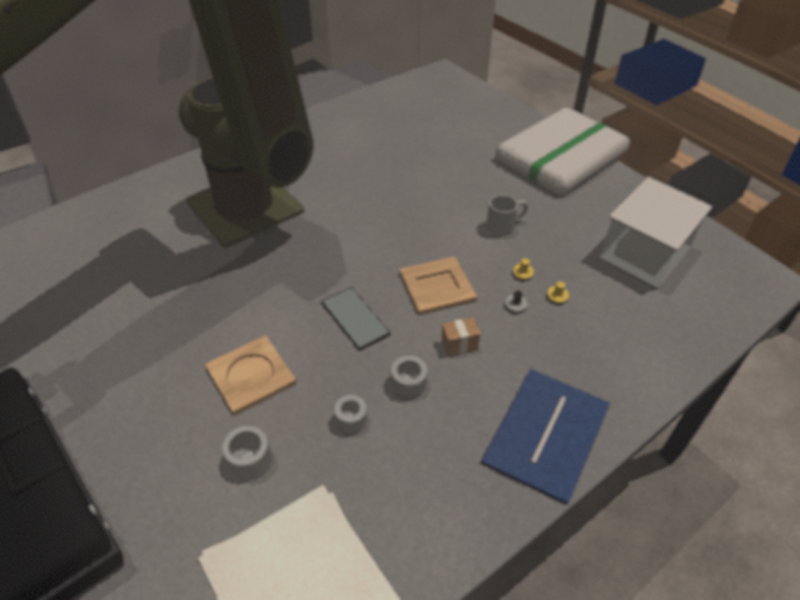

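```bash
cat > h.py <<'E'
import numpy as np, cv2, pickle
from bench import read_state, optics
def cloud(d):
    h,w=d['range_z'].shape
    u,v=np.meshgrid(np.arange(w,dtype=float),np.arange(h,dtype=float))
    p=cv2.undistortPoints(np.stack([u,v],-1).reshape(-1,1,2),d['mtx'],d['dist']).reshape(h,w,2)
    z=d['range_z']; c=np.stack([p[...,0]*z,-p[...,1]*z,-z],-1)
    T=d['world_from_camera']; P=c@T[:3,:3].T+T[:3,3]; P[z==0]=np.nan
    return P
def pick(P,box,lo,hi):   # box in 800x600 picture pixels x0,y0,x1,y1
    x0,y0,x1,y1=[int(round(b/1.5625)) for b in box]
    q=P[y0:y1,x0:x1].reshape(-1,3); return q[(q[:,2]>lo)&(q[:,2]<hi)]
def rep(n,q):
    xy=(q[:,:2]*1000).astype(np.float32)
    (cx,cy),r=cv2.minEnclosingCircle(xy); b=cv2.minAreaRect(xy)
    print(n,len(q),'mean',(q.mean(0)*1000).round(1),'zmed',round(np.median(q[:,2])*1000,1),'circ',round(cx,1),round(cy,1),'r',round(r,1),'rect',np.round(b[0],1),np.round(b[1],1),round(b[2],1))
E
python3 - <<'E'
from h import *
d=pickle.load(open('top.pkl','rb'));P=cloud(d)
q=pick(P,(480,260,520,290),-1,1);print('table',q[:,2].mean(),q[:,2].std())
for n,b,lo,hi in [('large',(600,215,670,285),.045,.07),('med',(410,200,470,265),.039,.06),('small',(495,205,545,255),.035,.06),
 ('lid disc',(240,230,280,270),.006,.018),('lid knob',(240,230,280,270),.03,.06),('y1',(190,215,225,247),.03,.06),('carton',(325,215,390,270),.042,.06),('round',(525,300,630,400),.0105,.03),('oblong',(262,280,378,390),.0105,.03),
 ('rwell',(545,318,609,382),-.01,.0098),('owell',(288,308,350,362),-.01,.0098),('mug',(110,345,195,410),.05,.09),('phone',(405,300,462,402),.004,.02)]:
    rep(n,pick(P,b,lo,hi))
E
```

```text
table 0.00046125281777035436 0.0016224845980027328
large 386 mean [ 584.1 -293.9   53.8] zmed 54.2 circ 585.2 -296.4 r 36.1 rect [ 584.6 -295.9] [69.3 68.9] 88.3
med 300 mean [618.7  -3.3  47. ] zmed 47.2 circ 619.5 -4.0 r 30.6 rect [619.   -3.6] [57.5 59.6] 88.8
small 261 mean [ 619.5 -124.3   43. ] zmed 43.2 circ 620.7 -124.9 r 26.5 rect [ 620.3 -124.9] [51. 51.] 67.1
lid disc 190 mean [597.9 276.1  12.6] zmed 12.5 circ 598.8 277.7 r 21.4 rect [598.8 277.4] [41.3 41.2] 25.2
lid knob 45 mean [598.3 276.5  37.9] zmed 38.2 circ 598.4 276.8 r 8.6 rect [598.4 276.8] [16.3 14.6] 88.3
y1 51 mean [633.9 361.5  37.5] zmed 37.7 circ 634.5 361.8 r 9.1 rect [634.3 362.1] [16.6 17. ] 46.6
carton 439 mean [605.8 125.2  50.4] zmed 50.4 circ 606.7 125.9 r 34.9 rect [606.2 125.3] [59.8 40.7] 66.8
round 1553 mean [ 435.  -214.3   14.6] zmed 14.5 circ 435.6 -213.7 r 82.9 rect [ 435.4 -214.5] [120.1 119.9] 87.0
oblong 1760 mean [465.3 188.8  14.5] zmed 14.5 circ 465.3 188.4 r 83.5 rect [465.5 188.7] [120.  119.7] 70.9
rwell 825 mean [ 434.8 -216.2    6.4] zmed 6.4 circ 435.8 -214.4 r 41.8 rect [ 435.2 -216.8] [78.1 78.8] 89.8
owell 652 mean [465.5 189.4   6.5] zmed 6.6 circ 472.2 187.1 r 48.9 rect [476.3 185.6] [73.5 76.6] 71.2
mug 325 mean [410.5 422.8  63.4] zmed 63.7 circ 411.2 431.6 r 47.2 rect [417.6 425.5] [87.6 60.6] 51.5
phone 1715 mean [435.6   9.5   8.9] zmed 8.9 circ 437.8 10.5 r 80.5 rect [438.9  11.1] [156.7  87.5] 1.4
```

step_arm:
  moves: [100,10,-4.2,0,4,100,20,-8.3,0,8,100,30,-12.5,0,12,100,40,-16.6,0,16,100,47.5,-19.7,0,16.7,100,47.5,-19.7,0,16.7,100,47.5,-19.7,0,16.7,100,47.5,-19.7,0,16.7,100,47.5,-19.7,0,16.7,100,47.5,-19.7,0,16.7,100,47.5,-19.7,0,16.7,100,47.5,-19.7,0,16.7]
  newtons: 25

```text
time: 1.3
position: [0.586, -0.2951, 0.2132]
orientation: [1.0, 0.002, -0.001, -0.001]
wrist_force: [0.2, 0.5, -0.8]
finger_gap: 0.0952
```

step_arm:
  moves: [100,-0.1,0.1,5,0,100,-0.1,0.1,10,0,100,-0.1,0.1,14,0,100,-0.1,0.1,17,0,100,-0.1,0.1,19.2,0,100,-0.1,0.1,19.2,0,100,-0.1,0.1,19.2,0,0,-0.1,0.1,19.2,0,0,-0.1,0.1,19.2,0,0,-0.1,0.1,19.2,0,0,-0.1,0.1,19.2,0,0,-0.1,0.1,19.2,0]
  newtons: 25

```text
time: 2.5
position: [0.5854, -0.2962, 0.0225]
orientation: [1.0, 0.002, -0.0, -0.0]
wrist_force: [-1.6, -0.2, 4.2]
finger_gap: 0.0705
```

step_arm:
  moves: [0,0,0,-1,0,0,0,0,-3,0,0,0,0,-5,0,0,-2,-1.1,-6,0,0,-5,-2.7,-6,0,0,-8.5,-4.6,-6,0,0,-12,-6.6,-6,0,0,-14.2,-7.7,-6,0,0,-15,-8.2,-6,0,0,-15,-8.2,-5,0,0,-15,-8.2,-4,0,0,-15,-8.2,-4,0]

```text
time: 3.7
position: [0.4346, -0.2145, 0.0605]
orientation: [1.0, 0.002, -0.002, -0.001]
wrist_force: [0.3, 0.3, -0.8]
finger_gap: 0.0701
```

Run:
```python
from h import *
s=read_state();print(s['position'],s['finger_gap'],s['wrist_force'])
d=optics.snapshot('scene')
cv2.imwrite('pics/s1.png',cv2.resize(d['frame'][:,:,::-1][180:340,80:280],(800,640))[:600])
```

```text
[ 0.43460914 -0.2144944   0.06050667] 0.070113250691217 [ 0.31398604  0.2951329  -0.77399611]
```

View pics/s1.png

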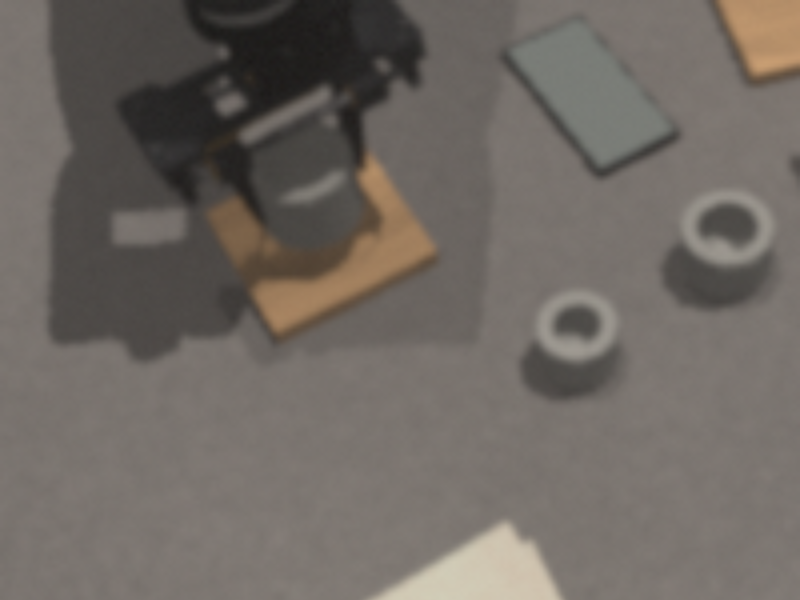

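The crop shows the large tin held at about (310,200), centred over the round tray. I'll lower it next.

step_arm:
  moves: [0,0.1,0,1,0,0,0.1,0,2,0,0,0.1,0,2.7,0,0,0.1,0,3.1,0,0,0.1,0,3.25,0,0,0.1,0,3.25,0]

```text
time: 4.35
position: [0.4361, -0.2148, 0.0288]
orientation: [1.0, 0.002, -0.001, -0.001]
wrist_force: [-0.6, 0.3, -2.5]
finger_gap: 0.0705
```

step_arm:
  moves: [100,0,0,0,0,100,0,0,0,0,100,0,0,0,0,100,0,0,0,0,100,0,0,-2,0,100,0,0,-7,0,100,0,0,-12,0,100,4,-4.5,-12,0,100,8,-9.2,-12,0,100,12,-13.8,-12,0,100,15,-17,-12,0,100,18.3,-21.1,-12,0]

```text
time: 5.55
position: [0.601, -0.0242, 0.1491]
orientation: [1.0, 0.002, -0.001, -0.001]
wrist_force: [0.7, -0.8, 0.8]
finger_gap: 0.095
```

Run:
```python
from h import *
print(read_state()['position'])
P=cloud(optics.snapshot('top'))
rep('large',pick(P,(530,300,630,390),.05,.08))
rep('med',pick(P,(410,200,470,265),.039,.06))
```

```text
[ 0.60102869 -0.0242068   0.14906704]
large 312 mean [ 433.5 -217.    60.2] zmed 60.2 circ 436.1 -214.3 r 34.9 rect [ 434.7 -216. ] [62.6 69.3] 48.7
med 3 mean [599.4 -25.3  47.3] zmed 47.5 circ 599.0 -25.7 r 1.8 rect [599.6 -25.1] [1.7 3.7] 45.0
```

step_arm:
  moves: [100,1.8,-2.0,0,0,100,1.8,-2.0,4,0,100,1.8,-2.0,8,0,100,1.8,-2.0,11,0,100,1.8,-2.0,13.4,0,100,1.8,-2.0,13.4,0,100,1.8,-2.0,13.4,0,0,1.8,-2.0,13.4,0,0,1.8,-2.0,13.4,0,0,1.8,-2.0,13.4,0,0,1.8,-2.0,13.4,0,0,1.8,-2.0,13.4,0]

```text
time: 6.8
position: [0.6235, 0.0014, 0.0164]
orientation: [1.0, 0.004, 0.002, -0.002]
wrist_force: [-0.5, -1.5, 2.8]
finger_gap: 0.0625
```

step_arm:
  moves: [80,0,0,0,0,80,0,0,0,0,80,-0.4,0,0,0,80,-0.43,0,0,0,80,-0.43,0,0,0,80,-0.43,0,0,0,80,-0.43,0,0,0,0,-0.43,0,0,0,0,-0.43,0,0,0,0,-0.43,0,0,0,0,-0.43,0,0,0,0,-0.43,0,0,0]

```text
time: 8.0
position: [0.6193, 0.0014, 0.0164]
orientation: [1.0, 0.004, 0.002, -0.002]
wrist_force: [1.1, 0.1, -0.1]
finger_gap: 0.0618
```

step_arm:
  moves: [0,0,0,-1,0,0,0,0,-4,0,0,0,0,-7.5,0,0,-1,1.2,-9,0,0,-3,3.5,-9,0,0,-5.5,6.4,-9,0,0,-8,9.3,-9,0,0,-10.5,12.2,-9,0,0,-13,15.1,-9,0,0,-15.5,18,-9,0,0,-17.5,20.3,-9,0,0,-18.5,21.4,-9,0]

```text
time: 9.2
position: [0.434, -0.216, 0.105]
orientation: [1.0, 0.003, 0.002, -0.002]
wrist_force: [0.6, 0.2, -3.0]
finger_gap: 0.0618
```

Run:
```python
from h import *
d=optics.snapshot('scene');d=optics.snapshot('scene')
s=read_state();print(s['position'],s['orientation'],s['finger_gap'],s['wrist_force'],abs(s['qvel']).max())
pickle.dump(d,open('s2.pkl','wb'))
cv2.imwrite('pics/s2.png',cv2.resize(d['frame'][:,:,::-1][180:300,90:250],(800,600)))
```

```text
[ 0.43450298 -0.21561625  0.10498543] [ 0.99999213  0.00244351  0.00225789 -0.00216082] 0.0620492472927736 [-0.14487624  0.70035371 -0.95487247] 0.041203118134994894
```

View pics/s2.png

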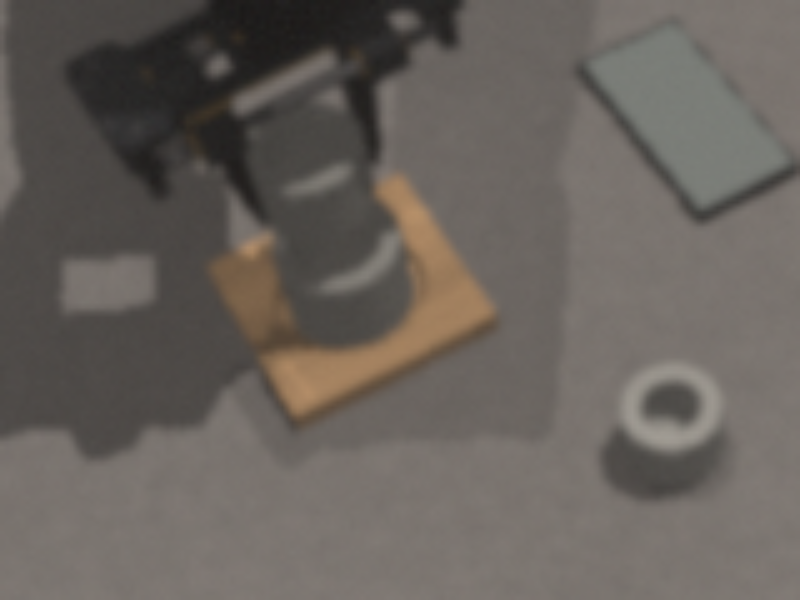

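The medium tin hangs at about (310,150) over the large one at (350,270), and it lines up. I'll lower it.

step_arm:
  moves: [0,0.15,-0.1,0.8,0,0,0.15,-0.1,1.6,0,0,0.15,-0.1,2.3,0,0,0.15,-0.1,2.8,0,0,0.15,-0.1,3.2,0,0,0.15,-0.1,3.45,0,0,0.15,-0.1,3.6,0,0,0.15,-0.1,3.6,0]

```text
time: 10.1
position: [0.4365, -0.2146, 0.0693]
orientation: [1.0, 0.002, 0.003, -0.002]
wrist_force: [0.0, 0.7, 0.7]
finger_gap: 0.0619
```

step_arm:
  moves: [100,0,0,0,0,100,0,0,0,0,100,0,0,0,0,100,0,0,-2,0,100,0,0,-6,0,100,4,-2,-7,0,100,8.5,-4.2,-7,0,100,13,-6.4,-7,0,100,18.3,-9,-7,0,100,18.3,-9,-7,0,100,18.3,-9,-7,0,100,18.3,-9,-7,0]

```text
time: 11.3
position: [0.6177, -0.1243, 0.1402]
orientation: [1.0, 0.002, 0.002, -0.002]
wrist_force: [0.3, -0.3, 1.2]
finger_gap: 0.0954
```

Run:
```python
from h import *
P=cloud(optics.snapshot('top'))
s=read_state();print(s['position'],s['orientation'],abs(s['qvel']).max())
rep('med',pick(P,(530,300,630,400),.088,.12))
```

```text
[ 0.61745004 -0.12461574  0.14034887] [ 0.99999389  0.00203883  0.00203668 -0.00197628] 0.011537030409483253
med 0 mean [nan nan nan] zmed nan circ 0.0 0.0 r 0.0 rect [0. 0.] [0. 0.] 0.0h.py:16: RuntimeWarning: Mean of empty slice.
  print(n,len(q),'mean',(q.mean(0)*1000).round(1),'zmed',round(np.median(q[:,2])*1000,1),'circ',round(cx,1),round(cy,1),'r',round(r,1),'rect',np.round(b[0],1),np.round(b[1],1),round(b[2],1))
  ret = um.true_divide(
  return _methods._mean(a, axis=axis, dtype=dtype,
  ret = ret.dtype.type(ret / rcount)
```

Run:
```python
from h import *
a=optics.snapshot('scene')['frame'][170:300,80:260];b=optics.snapshot('top')['frame'][120:270,300:460]
a=cv2.resize(a,(400,289));b=cv2.resize(b,(400,375))
cv2.imwrite('pics/s3.png',np.hstack([np.pad(a,((0,86),(0,0),(0,0))),b])[:,:,::-1])
```

```text
(no output)
```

View pics/s3.png

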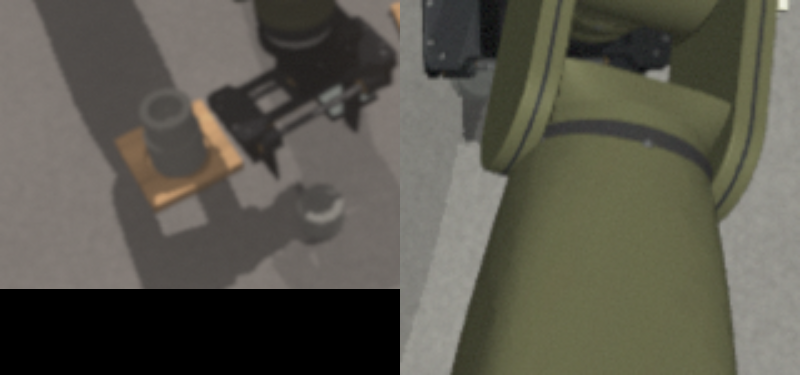

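The scene view (left) shows the medium tin upright on the large one at about (165,115). The top view is blocked by the arm. I'll grasp the small tin now.

step_arm:
  moves: [100,0.3,0,0,0,100,0.3,0,4,0,100,0.3,0,8,0,100,0.3,0,11,0,100,0.3,0,12.8,0,100,0.3,0,12.8,0,100,0.3,0,12.8,0,0,0.3,0,12.8,0,0,0.3,0,12.8,0,0,0.3,0,12.8,0,0,0.3,0,12.8,0,0,0.3,0,12.8,0]

```text
time: 12.65
position: [0.6213, -0.1243, 0.0131]
orientation: [1.0, 0.002, 0.003, -0.002]
wrist_force: [-0.4, 0.7, 0.1]
finger_gap: 0.0603
```

Run:
```python
from h import *
s=read_state();print(s['position'],s['orientation'],s['finger_gap'])
P=cloud(optics.snapshot('scene')); q=P.reshape(-1,3)
q=q[(abs(q[:,0]-.436)<.045)&(abs(q[:,1]+.2146)<.045)]
rep('medrim',q[(q[:,2]>.096)&(q[:,2]<.106)]); print(np.nanmax(q[:,2]))
```

```text
[ 0.62125477 -0.12432251  0.0130636 ] [ 0.99999319  0.00179431  0.00262208 -0.00187666] 0.0603374222338075
medrim 204 mean [ 440.4 -215.    99. ] zmed 99.0 circ 439.1 -214.8 r 31.3 rect [ 439.9 -214.4] [58.4 59.9] 32.0
0.10276502775000729
```

step_arm:
  moves: [0,-0.1,0,0,0,0,-0.1,0,0,0,0,-0.1,0,0,0]

```text
time: 13.0
position: [0.6201, -0.1243, 0.0129]
orientation: [1.0, 0.002, 0.002, -0.002]
wrist_force: [-0.3, -0.2, 0.6]
finger_gap: 0.0516
```

Run:
```python
from h import *
s=read_state();print(s['position'],s['orientation'],s['finger_gap'])
P=cloud(pickle.load(open('scene.pkl','rb'))); q=P.reshape(-1,3)
def b(n,x,y,r,lo,hi): 
    m=q[(abs(q[:,0]-x)<r)&(abs(q[:,1]-y)<r)]; rep(n,m[(m[:,2]>lo)&(m[:,2]<hi)])
b('med',.619,-.004,.045,.043,.053)
b('small',.620,-.125,.045,.039,.05)
b('large',.585,-.296,.045,.05,.06)
b('tray',.435,-.215,.08,.010,.02)
```

```text
[ 0.62009039 -0.12429566  0.01287733] [ 0.99999359  0.00177221  0.00244464 -0.00192553] 0.051585451896335864
med 202 mean [623.1  -5.8  45.9] zmed 45.7 circ 622.3 -4.5 r 31.3 rect [622.5  -4.9] [58.7 61.6] 51.3
small 192 mean [ 625.1 -125.    41.8] zmed 41.7 circ 624.6 -124.4 r 26.9 rect [ 624.  -124.6] [50.9 51.4] 85.3
large 285 mean [ 588.6 -296.2   53.3] zmed 53.3 circ 587.3 -297.0 r 35.9 rect [ 586.9 -295.7] [68.2 67.5] 82.3
tray 1008 mean [ 440.4 -217.4   13.6] zmed 13.5 circ 436.6 -214.2 r 85.1 rect [ 436.9 -214.4] [120.7 123.9] 86.5
```

step_arm:
  moves: [0,0,0,0,0,0,0,0,-1.5,0,0,0,0,-5,0,0,0,0,-9,0,0,0,0,-12,0,0,-2,1,-13.3,0,0,-5,2.4,-13.3,0,0,-8.5,4.1,-13.3,0,0,-12,5.8,-13.3,0,0,-15.5,7.5,-13.3,0,0,-17.5,8.5,-13.3,0,0,-18.4,9,-13.3,0]

```text
time: 14.2
position: [0.4343, -0.2161, 0.1454]
orientation: [1.0, 0.001, 0.003, -0.002]
wrist_force: [-0.2, 0.9, 0.4]
finger_gap: 0.0519
```

Run:
```python
from h import *
d=optics.snapshot('scene');d=optics.snapshot('scene')
s=read_state();print(s['position'],s['orientation'],s['finger_gap'],s['wrist_force'],abs(s['qvel']).max())
cv2.imwrite('pics/s4.png',cv2.resize(d['frame'][:,:,::-1][160:280,90:250],(800,600)))
```

```text
[ 0.43540225 -0.21594276  0.14536913] [ 9.99993657e-01  9.59572099e-04  3.00948108e-03 -1.64578658e-03] 0.05190660934392415 [ 0.58770332 -0.47399223 -1.13968336] 0.02899557613450798
```

View pics/s4.png

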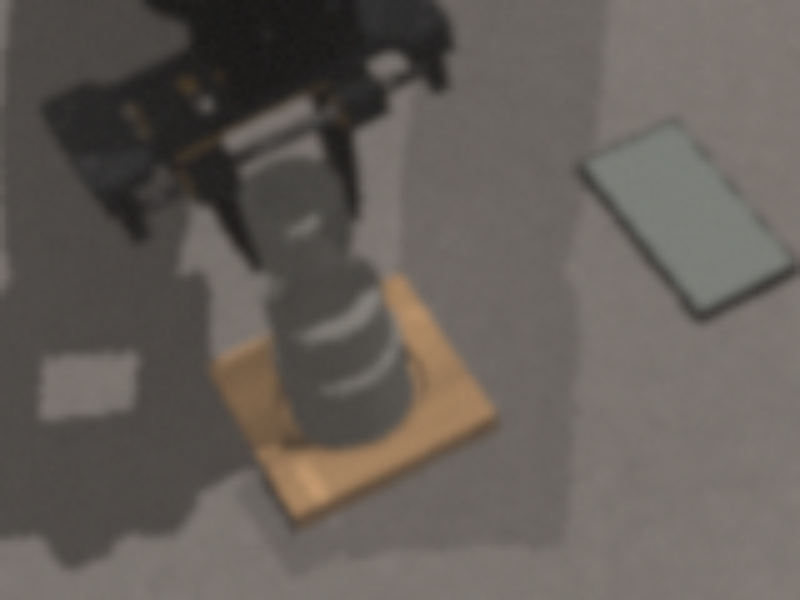

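The small tin is held upright at about (295,215) above the two seated tins, so I'll lower it.

step_arm:
  moves: [0,0.1,-0.13,0.8,0,0,0.1,-0.13,1.6,0,0,0.1,-0.13,2.3,0,0,0.1,-0.13,2.9,0,0,0.1,-0.13,3.4,0,0,0.1,-0.13,3.7,0,0,0.1,-0.13,3.9,0,0,0.1,-0.13,4.0,0,0,0.1,-0.13,4.0,0]

```text
time: 15.2
position: [0.4369, -0.2146, 0.1058]
orientation: [1.0, 0.001, 0.003, -0.002]
wrist_force: [-0.6, 0.9, 0.0]
finger_gap: 0.0514
```

step_arm:
  moves: [100,0,0,0,0,100,0,0,0,0,100,0,0,0,0,100,0,0,-2,0,100,0,0,-6,0,100,0,0,-9,0,80,1,-3,-9,0,60,3,-8,-9,0,40,4,-12,-9,0,40,5.3,-16,-9,0,40,6.6,-20,-9,0,40,8,-24.3,-9,0]

```text
time: 16.4
position: [0.5162, 0.0298, 0.1973]
orientation: [1.0, 0.001, 0.004, -0.001]
wrist_force: [0.8, -0.9, 0.4]
finger_gap: 0.0527
```

step_arm:
  moves: [40,1.5,-4.5,0,0,40,3,-9,0,0,40,4.5,-13.5,0,0,40,6,-18,0,0,40,7.3,-22,0,0,40,7.3,-22,0,0,40,7.3,-22,0,0]

```text
time: 17.1
position: [0.5887, 0.2506, 0.1979]
orientation: [1.0, 0.002, 0.003, -0.001]
wrist_force: [0.3, -0.4, 0.4]
finger_gap: 0.0379
```

Run:
```python
from h import *
P=cloud(optics.snapshot('top'))
s=read_state();print(s['position'],s['orientation'],s['finger_gap'],abs(s['qvel']).max())
try: rep('small',pick(P,(530,300,630,400),.128,.16))
except Exception as e: print(e)
q=cloud(optics.snapshot('scene')).reshape(-1,3)
q=q[(abs(q[:,0]-.436)<.045)&(abs(q[:,1]+.2146)<.045)]
rep('smallrim',q[(q[:,2]>.131)&(q[:,2]<.143)])
```

```text
[0.58859504 0.24967139 0.19812917] [ 9.99993204e-01  9.25480678e-04  3.39957511e-03 -1.08542161e-03] 0.03775565780409393 0.02043352760700913
small 333 mean [ 437.1 -212.4  136. ] zmed 136.2 circ 436.8 -213.6 r 26.4 rect [ 436.9 -213.8] [51.5 48.7] 89.1
smallrim 187 mean [ 440.4 -215.   134.9] zmed 135.0 circ 439.7 -214.2 r 26.7 rect [ 440.  -214.4] [49.2 50.7] 28.9
```

step_arm:
  moves: [40,0.9,-2.7,0,0,40,0.9,-2.7,4.5,0,40,0.9,-2.7,9,0,40,0.9,-2.7,13,0,40,0.9,-2.7,16,0,40,0.9,-2.7,17.5,0,40,0.9,-2.7,18.2,0,40,0.9,-2.7,18.2,0,0,0.9,-2.7,18.2,0,0,0.9,-2.7,18.2,0,0,0.9,-2.7,18.2,0,0,0.9,-2.7,18.2,0]

```text
time: 18.4
position: [0.5999, 0.2771, 0.018]
orientation: [1.0, 0.001, 0.005, -0.002]
wrist_force: [0.4, -1.1, 3.0]
finger_gap: 0.0176
```

step_arm:
  moves: [0,0,0,-1,0,0,0,0,-4,0,0,0,0,-8,0,0,0,0,-12,0,0,0,0,-16,0,0,0,0,-18,0,0,-1,3,-18,0,0,-2.3,7,-18,0,0,-3.6,11,-18,0,0,-4.9,15,-18,0,0,-6.2,19,-18,0,0,-7.6,23,-18,0]

```text
time: 19.6
position: [0.5216, 0.0451, 0.1972]
orientation: [1.0, 0.001, 0.005, -0.002]
wrist_force: [0.4, 0.0, -0.2]
finger_gap: 0.0174
```

Run:
```python
from h import *
d=optics.snapshot('scene');d=optics.snapshot('scene')
s=read_state();print(s['position'],s['orientation'],s['finger_gap'],s['wrist_force'],abs(s['qvel']).max())
```

```text
[0.52103596 0.04292462 0.19704221] [ 9.99986451e-01 -1.78009799e-03  4.79876977e-03 -9.48845546e-04] 0.017489069006333458 [ 0.48475626  0.7408573  -0.77617164] 0.06008193628794399
```

step_arm:
  moves: [0,-1,3,0,0,0,-2.3,7,0,0,0,-3.6,11,0,0,0,-4.9,15,0,0,0,-6.2,19,0,0,0,-7.4,23,0,0,0,-8.1,25,0,0,0,-8.3,25.7,0,0,0,-8.3,25.7,0.5,0,0,-8.3,25.7,1.5,0,0,-8.3,25.7,2.5,0,0,-8.3,25.7,2.5,0]

```text
time: 20.9
position: [0.4364, -0.2119, 0.168]
orientation: [1.0, -0.001, 0.003, -0.002]
wrist_force: [-0.4, 1.0, -0.8]
finger_gap: 0.0172
```

Run:
```python
from h import *
d=optics.snapshot('scene');d=optics.snapshot('scene')
s=read_state();print(s['position'],s['orientation'],s['finger_gap'],s['wrist_force'],abs(s['qvel']).max())
cv2.imwrite('pics/s5.png',cv2.resize(d['frame'][:,:,::-1][140:260,90:250],(800,600)))
q=cloud(d).reshape(-1,3)
q=q[(abs(q[:,0]-.438)<.05)&(abs(q[:,1]+.2146)<.05)]
rep('disc',q[(q[:,2]>.152)&(q[:,2]<.17)])
```

```text
[ 0.43726662 -0.21280907  0.16988238] [ 0.99998966 -0.00114875  0.00416734 -0.0014085 ] 0.01728009144601876 [ 0.47181097 -0.67630748 -0.60809614] 0.018785706783141874
disc 112 mean [ 446.5 -213.8  162.5] zmed 162.5 circ 439.6 -212.2 r 20.5 rect [ 443.1 -213.3] [40.3 30.8] 71.5
```

View pics/s5.png

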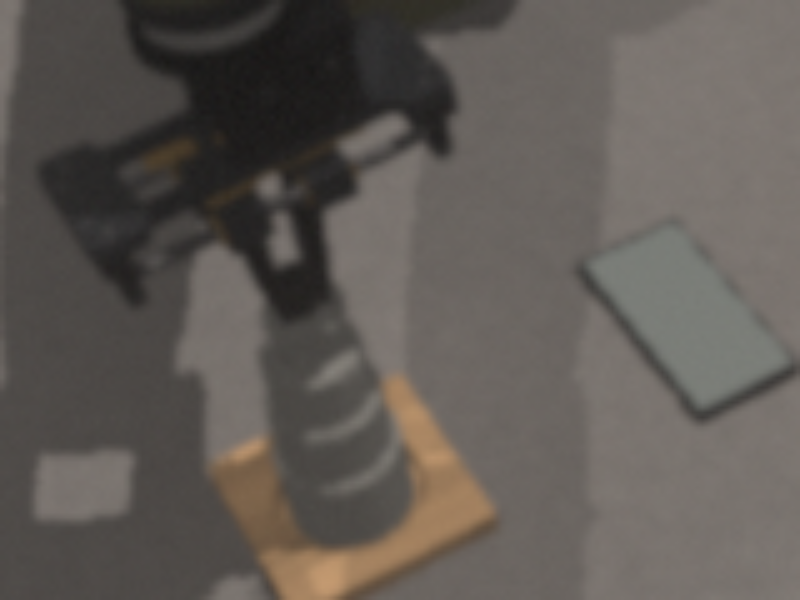

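The lid sits just above the stack at about (300,320). In the scene depth its disc is at (439.6,-212.2) and the rim at (439.7,-214.2), so I'll shift about 1.5 mm in y while lowering.

step_arm:
  moves: [0,0,0.15,0.5,0,0,0,0.15,0.9,0,0,0,0.15,1.3,0,0,0,0.15,1.7,0,0,0,0.15,2.0,0,0,0,0.15,2.2,0,0,0,0.15,2.35,0,0,0,0.15,2.35,0,0,0,0.15,2.35,0]

```text
time: 21.9
position: [0.4378, -0.2144, 0.1472]
orientation: [1.0, -0.001, 0.005, -0.001]
wrist_force: [-0.1, 1.3, 4.4]
finger_gap: 0.0175
```

step_arm:
  moves: [40,0,0,0,0,40,0,0,0,0,40,0,0,0,0,40,0,0,-1,0,40,0,0,-4,0,40,0,0,-7,0,60,1.5,-3,-7,0,80,3.5,-7,-7,0,80,5.5,-11,-7,0,80,7.5,-15,-7,0,80,9.5,-19,-7,0,80,9.5,-19,-7,0]

```text
time: 23.1
position: [0.5341, -0.0208, 0.2193]
orientation: [1.0, 0.002, 0.005, -0.002]
wrist_force: [0.8, -0.0, 0.4]
finger_gap: 0.0754
```

Run:
```python
from h import *
a=optics.snapshot('scene')
s=read_state();print(s['position'],s['orientation'],s['finger_gap'],s['q'].round(2),abs(s['qvel']).max())
q=cloud(a).reshape(-1,3)
q=q[(abs(q[:,0]-.438)<.05)&(abs(q[:,1]+.2146)<.05)]
rep('disc',q[(q[:,2]>.138)&(q[:,2]<.15)])
rep('knob',q[(q[:,2]>.16)])
cv2.imwrite('pics/s6.png',cv2.resize(a['frame'][:,:,::-1][140:260,90:250],(800,600)))
```

```text
[ 0.53328481 -0.02281217  0.21903586] [ 9.99987802e-01  9.61644005e-04  4.71584564e-03 -1.11028007e-03] 0.07545512876077516 [-0.15 -0.14  1.91  0.    1.37  1.42] 0.05292108184110064
disc 129 mean [ 443.6 -215.6  141. ] zmed 140.5 circ 441.5 -212.6 r 23.0 rect [ 442.  -214.6] [40.2 40. ] 84.2
knob 34 mean [ 440.1 -214.   165.4] zmed 165.6 circ 438.8 -215.3 r 9.1 rect [ 439.7 -213.8] [12.8 17.8] 61.9
```

View pics/s6.png

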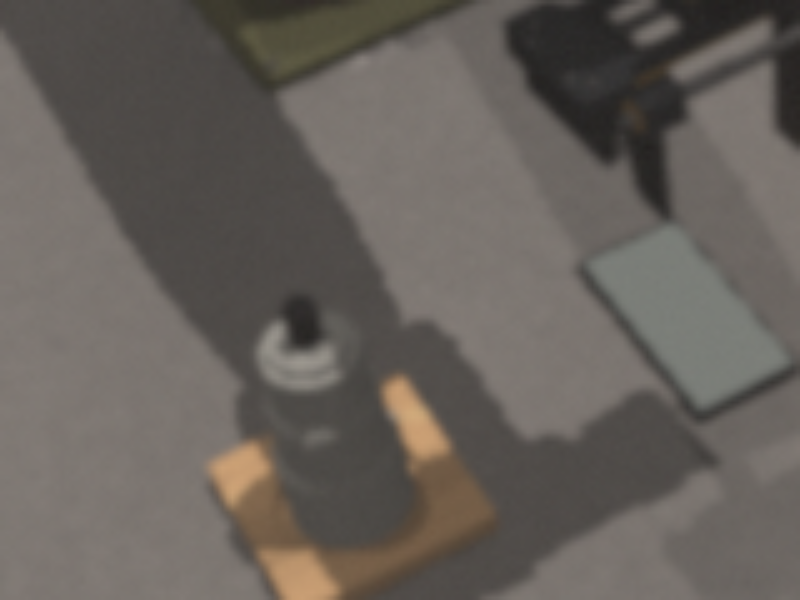

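The lid is seated: disc top at about (300,350) in the crop and z≈141, knob top at z≈167, all upright. The carton is next.

step_arm:
  moves: [80,1,-2,0,-8,80,2,-4,0,-16,80,3,-6,0,-24,80,4,-8,0,-32,80,5,-10,0,-40,80,6,-12,0,-48,80,7,-14,0,-56,80,7.3,-14.8,0,-64,80,7.3,-14.8,0,-66.8,80,7.3,-14.8,0,-66.8,80,7.3,-14.8,0,-66.8,80,7.3,-14.8,0,-66.8]

```text
time: 24.35
position: [0.606, 0.1245, 0.2203]
orientation: [0.835, 0.551, 0.005, 0.002]
wrist_force: [-0.8, -0.2, -0.2]
finger_gap: 0.0758
```

```bash
cat >> h.py <<'E'
from scipy.spatial.transform import Rotation as Ro
def togo(x,y,z):
    s=read_state();R=Ro.from_quat(s['orientation']).as_matrix()
    print(s['position'].round(4),'gap',s['finger_gap'].round(4),'F',s['wrist_force'].round(1),'yaw_y',np.degrees(np.arctan2(R[1,1],R[0,1])).round(2),'togo cm',((np.array([x,y,z])/1000-s['position'])@R*100).round(2))
E
python3 - <<'E'
from h import *
togo(606.2,125.3,18)
E
```

```text
Traceback (most recent call last):
  File "h.py", line 20, in togo
    print(s['position'].round(4),'gap',s['finger_gap'].round(4),'F',s['wrist_force'].round(1),'yaw_y',np.degrees(np.arctan2(R[1,1],R[0,1])).round(2),'togo cm',((np.array([x,y,z])/1000-s['position'])@R*100).round(2))
                                       ^^^^^^^^^^^^^^^^^^^^^
AttributeError: 'float' object has no attribute 'round'
```

```bash
sed -i "s/s\['finger_gap'\].round(4)/round(s['finger_gap'],4)/" h.py
python3 - <<'E'
from h import *
togo(606.2,125.3,18)
E
```

```text
[0.606  0.1245 0.2203] gap 0.0758 F [-0.8 -0.2 -0.2] yaw_y -23.2 togo cm [-0.03 -0.17 20.23]
```

step_arm:
  moves: [80,0,-0.2,4.5,0,80,0,-0.2,9,0,80,0,-0.2,13,0,80,0,-0.2,17,0,80,0,-0.2,19.3,0,80,0,-0.2,20.2,0,80,0,-0.2,20.2,0,0,0,-0.2,20.2,0,0,0,-0.2,20.2,0,0,0,-0.2,20.2,0,0,0,-0.2,20.2,0,0,0,-0.2,20.2,0]
  newtons: 20

```text
time: 25.55
position: [0.6065, 0.1258, 0.0189]
orientation: [0.835, 0.551, 0.005, 0.002]
wrist_force: [0.8, -0.4, 1.0]
finger_gap: 0.0418
```

Run:
```python
from h import *
togo(465.5,188.7,60)
```

```text
[0.6065 0.1258 0.0189] gap 0.0418 F [ 0.8 -0.4  1. ] yaw_y -23.19 togo cm [  0.26 -15.4   -4.25]
```

step_arm:
  moves: [0,0,0,0,0,0,0,0,0,0,0,0,0,-1.5,0,0,0,0,-4,0,0,0,0,-6,0,0,0,-2,-6,-2,0,0.1,-5,-6,-4.1,0,0.1,-8.5,-6,-4.1,0,0.2,-12,-6,-4.1,0,0.3,-14.5,-6,-4.1,0,0.3,-15.4,-6,-4.1,0,0.3,-15.4,-4.2,-4.1]

```text
time: 26.75
position: [0.4674, 0.1902, 0.0627]
orientation: [0.814, 0.581, 0.008, 0.003]
wrist_force: [1.4, -0.7, -0.8]
finger_gap: 0.0402
```

Run:
```python
from h import *
d=optics.snapshot('scene');d=optics.snapshot('scene')
togo(465.5,188.7,25)
cv2.imwrite('pics/s7.png',cv2.resize(d['frame'][:,:,::-1][130:230,220:340],(720,600)))
```

```text
[0.4646 0.1887 0.0584] gap 0.0399 F [-0.2 -0.4 -1.2] yaw_y -19.07 togo cm [0.02 0.06 3.34]
```

View pics/s7.png

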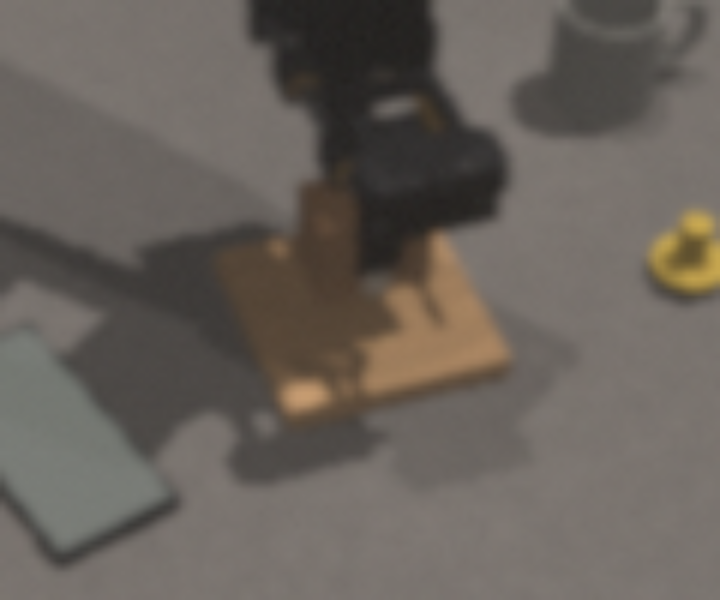

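The carton is held at about (340,240) over the oblong tray, matched to it in yaw, and the mug is clear. I'll lower it.

step_arm:
  moves: [0,0,0.06,0.8,0,0,0,0.06,1.6,0,0,0,0.06,2.2,0,0,0,0.06,2.7,0,0,0,0.06,3.1,0,0,0,0.06,3.35,0,0,0,0.06,3.4,0,0,0,0.06,3.4,0]

```text
time: 27.65
position: [0.4656, 0.1885, 0.0249]
orientation: [0.814, 0.58, 0.004, 0.002]
wrist_force: [-2.3, -0.6, 3.6]
finger_gap: 0.04
```

Run:
```python
from h import *
togo(465.5,188.7,25)
```

```text
[0.4656 0.1885 0.0249] gap 0.04 F [-2.3 -0.6  3.6] yaw_y -19.06 togo cm [ 0.01 -0.02 -0.01]
```

step_arm:
  moves: [80,0,0,0,0,80,0,0,0,0,80,0,0,0,0,80,0,0,-1.5,0,80,0,0,-5,0,80,0,0,-9,0,80,0,0,-14,0,80,0,0,-18,0,80,-4,2,-20,0,80,-9,4.5,-20,0,80,-13,6.7,-20,0,80,-17,9,-20,0]

```text
time: 28.85
position: [0.4936, -0.0035, 0.2255]
orientation: [0.814, 0.58, 0.004, 0.003]
wrist_force: [0.8, -0.1, 0.3]
finger_gap: 0.076
```

Run:
```python
from h import *
optics.snapshot('top');optics.snapshot('top')
d=optics.snapshot('top');P=cloud(d);togo(0,0,0)
for n,b,lo,hi in [('lid disc',(530,300,630,400),.135,.15),('knob',(530,300,630,400),.16,.18),('large..',(530,300,630,400),.05,.18),('carton',(262,280,378,390),.046,.07),('carton all',(262,280,378,390),.03,.07),('mug',(110,345,195,410),.05,.09)]:
    q=pick(P,b,lo,hi)
    if len(q): rep(n,q)
a=cv2.resize(optics.snapshot('scene')['frame'],(800,600))
cv2.imwrite('pics/s8.png',a[:,:,::-1]);cv2.imwrite('pics/t8.png',cv2.resize(d['frame'],(800,600))[:,:,::-1])
```

```text
[ 0.4936 -0.004   0.2249] gap 0.0761 F [-0.1 -0.2 -0.1] yaw_y -19.35 togo cm [-16.07 -46.87  22.07]
lid disc 236 mean [ 437.3 -217.8  140.4] zmed 140.8 circ 436.4 -214.2 r 25.7 rect [ 436.9 -220.8] [37.  48.6] 89.1
knob 66 mean [ 436.6 -212.2  167.2] zmed 167.4 circ 436.6 -212.7 r 8.8 rect [ 436.6 -212.7] [17.1 16.3] 89.5
large.. 344 mean [ 436.8 -216.7  145. ] zmed 141.7 circ 437.0 -219.6 r 28.9 rect [ 436.7 -221. ] [36.8 57.1] 79.3
carton 456 mean [464.8 188.1  56.6] zmed 56.6 circ 464.7 187.9 r 34.6 rect [464.8 188.6] [60.  40.3] 70.8
carton all 467 mean [464.8 187.7  56.1] zmed 56.6 circ 464.7 187.9 r 34.6 rect [464.8 188.6] [60.  40.3] 70.8
mug 325 mean [410.4 423.   63.5] zmed 63.9 circ 413.6 431.8 r 47.3 rect [405.7 428.6] [60.2 87.8] 14.2
```

View pics/s8.png

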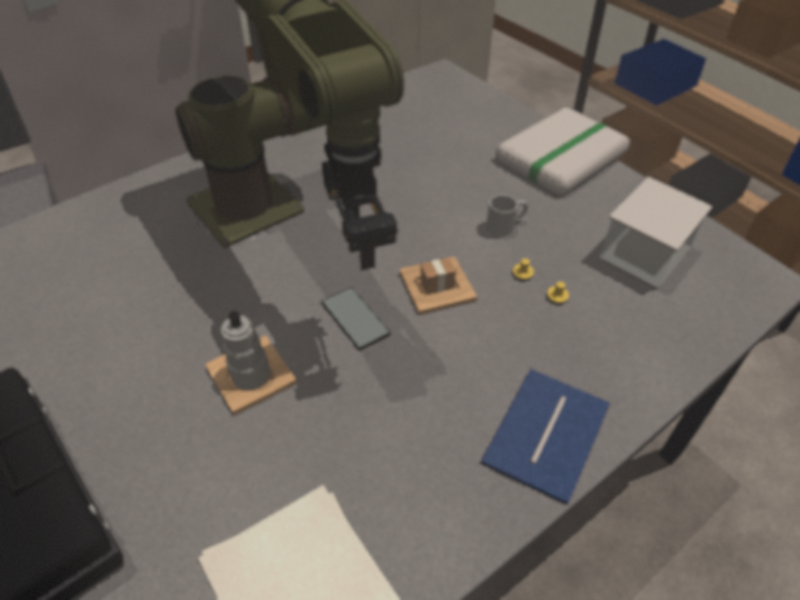

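View pics/t8.png

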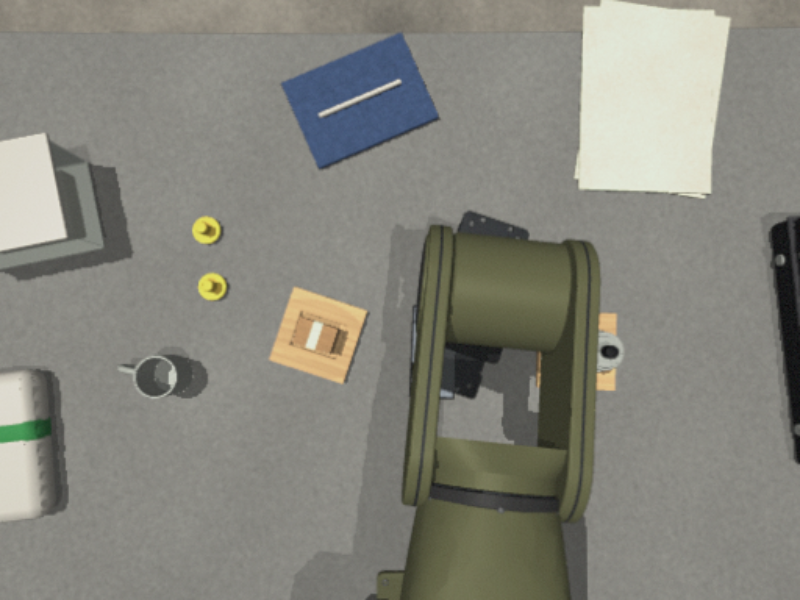

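The stack stands with its lid at (240,330) in the scene view. The carton lies flat in its well at (438,275). Phone, mug and yellow look-alikes haven't moved, and the gripper is empty. I'm handing in.

```bash
python3 -c "
from bench import job; print(job.finish_job())"
```

```text
the job is handed in; nothing more can be done
None
```

The snack kit is packed and handed in at about 29 s on the robot's clock. I stacked the large, medium and small tins in that order in the round well, put the steel lid on top, then set the carton in the oblong well.

**Stack:** in the last depth images the lid disc's top is at 141 mm and the knob's top at 167 mm, the heights expected when every piece is seated. It looked upright, with its axis within about 2 mm of the tray's centre.

**Carton:** its top is at 56.6 mm (56 expected). It is centred to within about 1 mm and turned to match the well.

**Left alone:** the mug measures the same as at the start. The phone, partly hidden by the arm in the top view, and the yellow look-alikes were only checked by eye and look unmoved. The gripper was open and clear of everything, and I saw wrist forces of at most about 5 N.

**Off-plan or disagreeing:**
- **Medium tin:** the first grip came in while the arm was still settling. It pushed the tin about 5 mm and sat 4 mm off-centre, so I gripped it again before lifting.
- **Cameras:** the scene camera read about 3 mm further out in x than the top camera, so I placed things mainly by the top camera.
- **Final check:** the arm hid part of the stack from the top camera, so the last disc fit from above was partial. The knob position and the scene view confirmed it.

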